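Refit the split bearing caps of the drum mill

ROBOT

A 7-joint arm with a two-finger parallel gripper is mounted at the origin on the work surface. World frame = base frame: x ahead of the robot, y to its left, z up, the work surface at z = 0. Lengths are in m, angles in rad, forces in N, time in s.
With the tool pointing down it reaches from about 0.4 to 0.85 m from the base axis. Payload 4.5 kg.
Tool frame: the origin (TCP) lies at the very end of the fingers, on their centre line; the grasp point (between the pads) lies 19 mm behind it; z points along the fingers, y is the line along which they close (so a half turn about z gives the same grasp; the last joint's range is limited). The gripper opens to 88 mm and grips with 3 to 60 N. Pads are 18 mm wide; open, the fingers measure 123 mm over their backs; the gripper's body (75 mm by 187 mm) begins 45 mm behind the grasp point.
Start: joints at [1.191, 0.689, -0.195, 1.565, 0.157, 0.902, -0.215], TCP at [0.251, -0.572, 0.239] pointing down, gripper open.
Joint ranges: [-3.01, 3.01], [-0.46, 2.08], [-1.47, 1.51], [0.13, 2.56], [-1, 4.14], [0.04, 2.09], [-2.66, 2.66]. Speed limits (rad/s): [2.57, 2.57, 3.14, 3.14, 3.14, 3.14, 3.14].

INTERFACE

Orientations are given as a unit quaternion [x, y, z, w].
In Python, from plant import r gives the robot as it stands. The module is installed in compiled form; this text tells all that it offers.
- The arm moves only by the tool step_arm, never from a script. Its argument "increments" is a list of rows, each a list of 2 entries, a list of its own where there are three numbers: the shift along the world's x, y, z in cm, then the turn, a rotation vector about the world's x, y, z in degrees. A call has exactly 10 rows; each row shifts and turns the commanded pose from where the row before left it; what a row does not reach is not made up. A row lasts 1/10 s, in which the tool goes at most 50 mm and 8.59 degrees, less where a joint would pass 70% of its speed; a pose out of reach is approached as far as the arm can. A call is refused whole if a number of a shift passes 5 or a number of a turn 8.59, either way. A call with a gripper value outside its range is refused whole. "fingers" is the opening, from 0 (shut) to 1 (fully open), set as the call begins (left out, the last holds). The fingers move at their own pace and stop on an object; "grip_force" is the grip in N (left out, the last holds). Time passes only in rows, so rows that do not move let the fingers close, or fill a call up. It gives the time, the measured TCP pose, the force, the opening and the grip force at its end, in the units of the state.
- r.get_state(): the state, without advancing time (a new reading comes with each control period).
- r.snapshot(name): name is "scene" or "top" or "wrist"; returns (picture, depth): 480x640x3 uint8, red, green, blue; 480x640 float32, m along the optical axis (not along the pixel's ray), 0 where there is no reading.
- r.calibration(name): a dict with "fov_y" (degrees; the focal length in pixels is half the picture's height over the tangent of half this angle, whatever the lens; pixels are square), "cx", "cy" (the principal point, pixels), "k1" (the pictures are not rectified: a ray, as slopes to the right and down, at radius r is drawn at 1 + k1 r^2 times it, then the intrinsics apply), "R" (3x3) and "t" (3): a world point X has camera coordinates R X + t. Camera axes: x right, y down, z forward; pixel columns grow to the right and rows downward; lengths in m; the calibration is good to about 2 mm. A picture is of the moment at which its call begins: read the wrist's pose just before it. calibration takes no time and is no camera call; for the wrist camera it gives the pose at the moment of the call.
- r.finish_job(): hands the job in; it is judged then, once.
The state is a dict: "clock": time; "q": joint angles; "qd": joint speeds; "joint_torque": joint torques, N m; "tool_pos": TCP position; "eef_rot": TCP orientation; "contact_force": force on the tool from outside, world axes, zero at the start; "moment": the same for the moment, N m; "opening": opening from 0.0 (shut) to 1.0 (fully open); "finger_force": force on a finger pad.
Only numpy, scipy, OpenCV 4.12 (cv2) and the standard library are available. Lean on these libraries where they do the work, as an engineer would, in place of code of your own. Each camera call takes 0.05 s, during which the arm holds its last target. There are 200 camera calls.

TASK

The two caps taken off the drum mill's shaft bearings lie on the bench: put each one back on the lower half it was made with, so that both sit fully home, joint faces closed, ready for their screws. The caps look alike, but a cap goes right down over the keys only on its own lower half and stands proud on the other, so feel whether it is home and change over if it is not. Set the caps down by hand rather than dropping them in, let go, and leave the other things on the bench where they are.

Things in the scene. Friction and masses are not known exactly. Their poses are not given: they have to be found in the camera images.
- cap_1: loose aluminium bearing cap, 0.42 kg, lying feet down. Origin: centre of its joint face (underside). x: its 124 mm length, across the bore; y: along the bore, 40 mm between flat parallel sides; z up. Feet at |x| 17 to 62 mm, 24 mm high; bore between them 34 mm wide, 17 high; crown 68 mm long to z 40 mm, boss 46 mm long to z 58 mm. Grip across the 40 mm at x = 0, fingertips at z 23 mm or above
- cap_2: the other cap, alike but for its grooves. Either cap has under each foot a groove along x, 13 mm wide, 9.5 deep: 8 mm to one side in y on one foot, 8 mm to the other side on the other, so a half turn about z changes nothing. The two caps are mirror twins. Which seat a cap belongs to changes from start to start and is not given: try it, or look at grooves and keys
- seat_1 (a point): left seat (+y): a fixed lower bearing half; the point is the centre of its joint face, on the shaft axis. The face, 124 x 44 mm, is inclined 30 degrees, facing up and away from the robot. z: its outward normal, the way a cap comes off; x: in the face across the shaft, falling away from the robot; y: along the shaft. The 30 mm shaft lies half sunk in it, its top at z 15 mm
- seat_2 (a point): right seat (-y), axes alike. Each seat has two keys 24 mm long (x), 10 wide, 8 high, at x +-32 mm, one 8 mm to +y, one 8 mm to -y; the seats are mirror twins. On its own seat a cap's frame meets the seat's (or half turned about z), play 1.5 mm along y, 2 mm along x, and it stays when let go; on the other seat it rides on the keys 8 mm proud and cannot go lower
- mill: bench-top drum mill, fixed: bed 200 x 425 mm, shaft 130 mm above the bench, the seats at y +-125 mm; drum 136 mm across its flanges between them, 70 mm clear of each seat's centre; belt guard 170 mm high 95 mm beyond the right seat, motor at the near right corner. Origin on the bench under the shaft, midway between the seats; y along the shaft to the left, z up
- grinding_jar: bystander: steel grinding jar with lid, 86 mm across, 100 mm high; origin under its centre
- wrench: bystander: steel wrench lying flat, 160 mm long; origin under its middle, x along it
- grease_tub: bystander: white tub, 72 mm across, 70 mm high; origin under its centre
- amber_bottle: bystander: amber bottle, 68 mm across, 150 mm high; origin under its centre
- bush: bystander: brass bush standing on end, 52 mm across, 50 mm high; origin under its centre
Things that resemble listed ones, but are neither listed nor needed, are in the scene too. What is shaped like the cap_2 but yellow is not meant.

How it is judged:
On the way:
1. one of the caps is home on a lower half and let go ((((x of cap_1 in the frame of seat_1 between -0.005 and 0.005 m and y of cap_1 in the frame of seat_1 between -0.004 and 0.004 m and z of cap_1 in the frame of seat_1 between -0.003 and 0.003 m and angle between the z axis of cap_1 and the z axis of seat_1, either way round below 0.07 rad and angle between the y axis of cap_1 and the y axis of seat_1, either way round below 0.09 rad) and (contact force between the fingers and cap_1 below 0.2 N and linear speed of cap_1 below 0.02 m/s)) or ((x of cap_1 in the frame of seat_2 between -0.005 and 0.005 m and y of cap_1 in the frame of seat_2 between -0.004 and 0.004 m and z of cap_1 in the frame of seat_2 between -0.003 and 0.003 m and angle between the z axis of cap_1 and the z axis of seat_2, either way round below 0.07 rad and angle between the y axis of cap_1 and the y axis of seat_2, either way round below 0.09 rad) and (contact force between the fingers and cap_1 below 0.2 N and linear speed of cap_1 below 0.02 m/s)) or ((x of cap_2 in the frame of seat_1 between -0.005 and 0.005 m and y of cap_2 in the frame of seat_1 between -0.004 and 0.004 m and z of cap_2 in the frame of seat_1 between -0.003 and 0.003 m and angle between the z axis of cap_2 and the z axis of seat_1, either way round below 0.07 rad and angle between the y axis of cap_2 and the y axis of seat_1, either way round below 0.09 rad) and (contact force between the fingers and cap_2 below 0.2 N and linear speed of cap_2 below 0.02 m/s)) or ((x of cap_2 in the frame of seat_2 between -0.005 and 0.005 m and y of cap_2 in the frame of seat_2 between -0.004 and 0.004 m and z of cap_2 in the frame of seat_2 between -0.003 and 0.003 m and angle between the z axis of cap_2 and the z axis of seat_2, either way round below 0.07 rad and angle between the y axis of cap_2 and the y axis of seat_2, either way round below 0.09 rad) and (contact force between the fingers and cap_2 below 0.2 N and linear speed of cap_2 below 0.02 m/s)))), for 0.2 s.
At the end, for the whole second after the job is handed in: Both caps are home, one on each lower half: joint faces closed to within 3 mm, origin within 5 mm across the shaft and 4 mm along it, square to the joint face within 4 degrees and turned no more than 5 degrees; both let go and at rest. Only a cap's own lower half lets it down that far ((((x of cap_1 in the frame of seat_1 between -0.005 and 0.005 m and y of cap_1 in the frame of seat_1 between -0.004 and 0.004 m and z of cap_1 in the frame of seat_1 between -0.003 and 0.003 m and angle between the z axis of cap_1 and the z axis of seat_1, either way round below 0.07 rad and angle between the y axis of cap_1 and the y axis of seat_1, either way round below 0.09 rad) and (x of cap_2 in the frame of seat_2 between -0.005 and 0.005 m and y of cap_2 in the frame of seat_2 between -0.004 and 0.004 m and z of cap_2 in the frame of seat_2 between -0.003 and 0.003 m and angle between the z axis of cap_2 and the z axis of seat_2, either way round below 0.07 rad and angle between the y axis of cap_2 and the y axis of seat_2, either way round below 0.09 rad)) or ((x of cap_1 in the frame of seat_2 between -0.005 and 0.005 m and y of cap_1 in the frame of seat_2 between -0.004 and 0.004 m and z of cap_1 in the frame of seat_2 between -0.003 and 0.003 m and angle between the z axis of cap_1 and the z axis of seat_2, either way round below 0.07 rad and angle between the y axis of cap_1 and the y axis of seat_2, either way round below 0.09 rad) and (x of cap_2 in the frame of seat_1 between -0.005 and 0.005 m and y of cap_2 in the frame of seat_1 between -0.004 and 0.004 m and z of cap_2 in the frame of seat_1 between -0.003 and 0.003 m and angle between the z axis of cap_2 and the z axis of seat_1, either way round below 0.07 rad and angle between the y axis of cap_2 and the y axis of seat_1, either way round below 0.09 rad))) and contact force between the fingers and cap_1 below 0.2 N and linear speed of each of cap_1, cap_2 below 0.02 m/s and contact force between the fingers and cap_2 below 0.2 N); the robot touches nothing.
It fails at once if a cap is dropped or slammed onto a lower half (faster than 0.45 m/s within 30 mm of home) ((distance between cap_1 and seat_1 below 0.03 m and linear speed of cap_1 above 0.45 m/s) or (distance between cap_1 and seat_2 below 0.03 m and linear speed of cap_1 above 0.45 m/s) or (distance between cap_2 and seat_1 below 0.03 m and linear speed of cap_2 above 0.45 m/s) or (distance between cap_2 and seat_2 below 0.03 m and linear speed of cap_2 above 0.45 m/s)).
It fails at once if one of the other things on the bench is pushed more than 30 mm away from its place (distance of any of grinding_jar, wrench, grease_tub, amber_bottle, bush from where it was at the start of the episode above 0.03 m).
It also fails if it takes over 67 s, if anything falls off the work surface, if the arm or the gripper's body presses on something with over 40 N, if the wrist force passes 120 N, or if a joint passes its speed limit or range.

## Working session

There is one attempt and no reset: what is moved stays moved. The work goes in short steps, Python scripts to look and compute and a tool call to move; the robot and the scene stay as the last step left them, time stands still between calls to the robot, and variables do not carry over. Pictures are saved under pics/ and viewed, at most 10 in all, crops included, and the job is handed in when it is done.

Besides the shell and the picture viewer there is one more tool, called after "Emit:" by a JSON object that holds its "fn" and its "kwargs". step_arm: Moves the arm, as the interface text tells. Its arguments: {"type":"object","properties":{"increments":{"type":"array","items":{"type":"array"}},"fingers":{"type":"number"},"grip_force":{"type":"number"}},"required":["increments"]}

```bash
mkdir -p pics
cat > h.py <<'E'
from plant import r
import numpy as np, cv2
def snap(n):
    c=r.calibration(n); p,d=r.snapshot(n); return p,d,c
def pts(d,c):
    h,w=d.shape; f=h/2/np.tan(np.radians(c['fov_y'])/2)
    K=np.array([[f,0,c['cx']],[0,f,c['cy']],[0,0,1.]])
    v,u=np.mgrid[:h,:w]
    n=cv2.undistortPoints(np.stack([u,v],-1).reshape(-1,1,2).astype(float),K,np.array([c['k1'],0,0,0.])).reshape(h,w,2)
    P=np.dstack([n*d[...,None],d])
    X=(P-np.array(c['t']))@np.array(c['R']); X[d==0]=np.nan
    return X
def save(n,p): cv2.imwrite('pics/'+n+'.png',p[...,::-1])
E
python3 - <<'E'
from h import *
a,d,c=snap('top'); b,d2,c2=snap('scene')
np.savez('s0.npz',a=a,b=b,X=pts(d,c),X2=pts(d2,c2))
save('top0',a); save('scene0',b)
for k in (c,c2): print({i:np.round(v,3).tolist() for i,v in k.items()})
s=r.get_state(); print({k:np.round(v,3).tolist() for k,v in s.items()})
E
```

```text
{'fov_y': 57.747, 'cx': 323.936, 'cy': 236.097, 'k1': -0.08, 'R': [[0.003, -1.0, 0.011], [-0.994, -0.004, -0.112], [0.112, -0.011, -0.994]], 't': [0.128, 0.524, 0.933]}
{'fov_y': 57.55, 'cx': 322.61, 'cy': 244.857, 'k1': -0.057, 'R': [[-0.144, 0.99, 0.006], [0.691, 0.105, -0.715], [-0.708, -0.098, -0.699]], 't': [-0.036, -0.288, 1.469]}
{'clock': 0.1, 'q': [1.191, 0.69, -0.195, 1.566, 0.157, 0.902, -0.215], 'qd': [-0.0, -0.001, -0.001, -0.004, -0.0, -0.001, 0.0], 'joint_torque': [-0.003, -52.85, -1.271, -15.384, -0.053, 0.002, 0.0], 'tool_pos': [0.251, -0.572, 0.238], 'eef_rot': [0.979, 0.205, -0.0, -0.001], 'contact_force': [-0.432, -0.079, 0.047], 'moment': [-0.004, -0.0, -0.022], 'finger_force': 0.0, 'opening': 0.996}
```

View pics/top0.png

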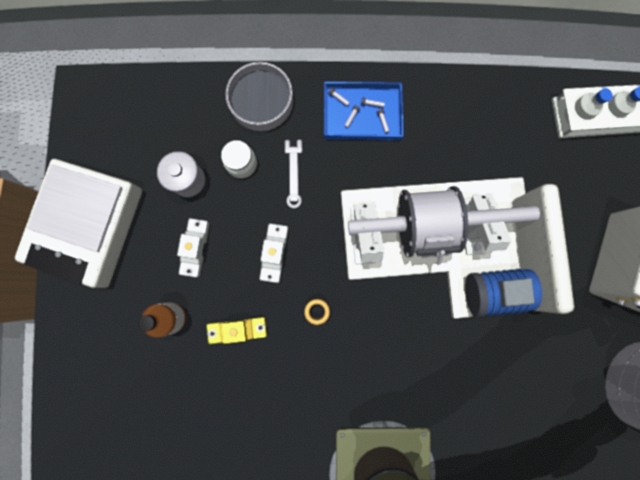

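View pics/scene0.png

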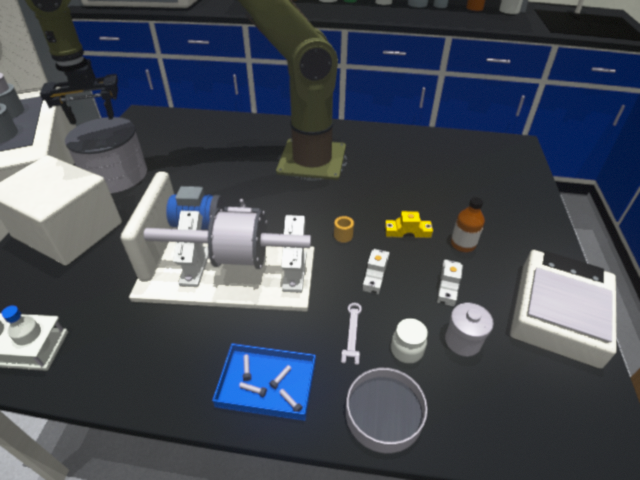

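Top view: the caps are at about (192,248) and (273,252), the yellow decoy is at (236,330), and the seats are at about (368,232) left and (490,222) right. The scene view shows the same layout, with the seat faces tilted toward that camera.

Run:
```python
from h import *
z=np.load('s0.npz');X=z['X'];X2=z['X2']
for nm,u0,v0 in (('A',192,248),('B',273,252)):
    W=X[v0-45:v0+45,u0-28:u0+28].reshape(-1,3)
    for lo,hi in ((.015,.07),(.05,.07)):
        Q=W[(W[:,2]>lo)&(W[:,2]<hi)]
        rc=cv2.minAreaRect((Q[:,:2]*1000).astype(np.float32)); print(nm,len(Q),np.median(Q[:,2]).round(4),[np.round(t,1) for t in rc],Q[:,:2].mean(0).round(4))
    # same from scene
    c=np.nanmean(W[(W[:,2]>.03)],0)
    m=(np.hypot(X2[...,0]-c[0],X2[...,1]-c[1])<.075)
    Q=X2[m&(X2[...,2]>.052)&(X2[...,2]<.07)]
    rc=cv2.minAreaRect((Q[:,:2]*1000).astype(np.float32)); print(' scene',len(Q),[np.round(t,1) for t in rc],np.median(Q[:,2]).round(4))
# shaft: columns of the top view
print('bench z',np.nanmedian(X[380:420,200:300,2]),np.nanmedian(X2[300:330,380:400,2]))
S=[]
for u in list(range(353,362))+list(range(372,398))+list(range(510,536)):
    col=X[195:245,u]; i=np.nanargmax(col[:,2]); S.append(col[i])
S=np.array(S); k=np.polyfit(S[:,1],S[:,0],1); print('shaft x=',k, 'top z',np.median(S[:,2]), S[0],S[-1],np.polyfit(S[:,1],S[:,2],1))
th=np.arctan2(-k[0],1); print('yaw deg',np.degrees(th))
# mill frame: y along shaft
ey=np.array([-np.sin(th),np.cos(th)]);ex=np.array([np.cos(th),np.sin(th)]); o=np.array([k[1],0])
for nm,P in (('top',X),('scene',X2)):
    a=(P[...,:2]-o)@ey; b=(P[...,:2]-o)@ex
    # drum: flange radius 
    m=(abs(b)<.03)&(P[...,2]>.165)&(P[...,2]<.24)&(a>-.5)&(a<.35)
    print(nm,'drum',np.nanpercentile(a[m],[.5,5,50,95,99.5]).round(4))
    # seat face points: local slope: z = .13 - tan30*(b)
    m=(abs(P[...,2]-(.13-np.tan(np.pi/6)*b))<.006)&(abs(b)<.06)&(abs(b)>.025)
    h,e=np.histogram(a[m],bins=np.arange(-.5,.3,.005)); print([(round(x,3),int(n)) for x,n in zip(e,h) if n>4])
```

```text
A 1112 0.0313 [array([498.2, 421.2]), array([ 40.4, 122.8]), np.float64(80.7)] [0.4967 0.4187]
A 385 0.058 [array([498. , 421.2]), array([39.8, 44.2]), np.float64(80.9)] [0.4978 0.4201]
 scene 258 [array([497.1, 421.2]), array([38.3, 51.1]), np.float64(81.7)] 0.0579
B 1022 0.0316 [array([486. , 240.4]), array([ 40.2, 123.6]), np.float64(81.5)] [0.4848 0.2403]
B 387 0.0582 [array([486.1, 241.3]), array([38.4, 45.9]), np.float64(81.4)] [0.4859 0.241 ]
 scene 252 [array([486.2, 241.1]), array([39.9, 48.2]), np.float64(81.9)] 0.0585
bench z -0.00027665202078176016 -0.00014564967798848632
shaft x= [-0.12639982  0.52177998] top z 0.1470598025424447 [0.52807626 0.07453658 0.14793608] [ 0.55838809 -0.29095135  0.1462407 ] [0.00658299 0.14946585]
yaw deg 7.203972682026524
top drum [-0.3338 -0.3247 -0.0941 -0.0305 -0.0283]
[(np.float64(-0.31), 11), (np.float64(-0.305), 79), (np.float64(-0.235), 5), (np.float64(-0.23), 55), (np.float64(-0.225), 45), (np.float64(-0.22), 40), (np.float64(-0.215), 50), (np.float64(-0.21), 69), (np.float64(-0.205), 54), (np.float64(-0.2), 58), (np.float64(-0.195), 
[... 588 characters left out ...]
scene drum [-0.3352 -0.3267 -0.096  -0.0309 -0.0292]
[(np.float64(-0.335), 5), (np.float64(-0.33), 11), (np.float64(-0.325), 7), (np.float64(-0.32), 11), (np.float64(-0.315), 10), (np.float64(-0.31), 23), (np.float64(-0.305), 46), (np.float64(-0.235), 14), (np.float64(-0.23), 45), (np.float64(-0.225), 44), (np.float64(-0.22), 40), (np.float64(-0.215), 51), (np.float64(-0.21), 54), (np.float64(-0.205), 48), (np.float64(-0.2), 43), (np.float64(-0.195), 56), (np.float64(-0.19), 59), (np.float64(-0.185), 14), (np.float64(-0.035), 11), (np.float64(-0.03), 9), (np.float64(0.02), 6), (np.float64(0.03), 6), (np.float64(0.035), 5), (np.float64(0.04), 6), (np.float64(0.045), 6), (np.float64(0.06), 7)]
```

```bash
cat > mill.py <<'E'
from h import *
from scipy.optimize import least_squares
z=np.load('s0.npz')
th=np.radians(4.5); o=np.array([.53,0.])
def fr(th): return np.array([np.cos(th),np.sin(th)]),np.array([-np.sin(th),np.cos(th)])
def run(Ps,o,th,H=.13,free=True):
    for it in range(6):
        ex,ey=fr(th); Q=[]
        for P in Ps:
            b=(P[...,:2]-o)@ex;a=(P[...,:2]-o)@ey
            m=(np.hypot(b,P[...,2]-H)<.025)&(P[...,2]>.137)&(((a>.0)&(a<.095))|((a>-.28)&(a<-.17)))
            Q.append(P[m])
        Q=np.vstack(Q)
        def f(p):
            ex,ey=fr(p[1]); b=(Q[:,:2]-[p[0],0])@ex
            return np.hypot(b,Q[:,2]-p[2])-.015
        s=least_squares(f,[o[0],th,H],loss='soft_l1',f_scale=.002).x
        o=np.array([s[0],0]);th=s[1];H=s[2]
    return o,th,H,len(Q),np.std(f(s))
if __name__=='__main__':
  for nm,Ps in (('top',[z['X']]),('scene',[z['X2']]),('both',[z['X'],z['X2']])):
    o,th2,H,n,sd=run(Ps,np.array([.53,0.]),th); print(nm,o[0].round(4),np.degrees(th2).round(2),H.round(4),n,sd.round(4))
    ex,ey=fr(th2)
    for P in Ps:
        b=(P[...,:2]-o)@ex;a=(P[...,:2]-o)@ey
        for lab,lo,hi in (('R',-.27,-.17),('L',-.005,.09)):
            m=(abs(P[...,2]-(H-np.tan(np.pi/6)*b))<.004)&(abs(b)<.053)&(abs(b)>.022)&(a>lo)&(a<hi)
            print(lab,m.sum(),np.percentile(a[m],[1,3,50,97,99]).round(4), 'b',np.percentile(b[m],[1,99]).round(4))
        W=P[(abs(P[...,2]-(P[...,2]))<1)&(np.hypot(b,P[...,2]-H)>.055)&(np.hypot(b,P[...,2]-H)<.08)&(P[...,2]>.15)&(a>-.17)&(a<0)]
        aa=(W[:,:2]-o)@ey; print('flange',np.percentile(aa,[.5,2,98,99.5]).round(4))
E
python3 mill.py
```

```text
top 0.5346 4.98 0.1303 1408 0.0023
R 522 [-0.228  -0.2269 -0.2048 -0.1852 -0.1845] b [-0.0524  0.0523]
L 560 [0.0228 0.0235 0.0441 0.0653 0.0661] b [-0.0526  0.0526]
flange [-0.1337 -0.1319 -0.0284 -0.0278]
scene 0.5314 4.91 0.1315 891 0.003
R 454 [-0.2286 -0.2278 -0.2047 -0.1845 -0.1839] b [-0.049   0.0527]
L 458 [0.0209 0.0219 0.0418 0.0638 0.0644] b [-0.0505  0.0522]
flange [-0.1338 -0.1322 -0.0295 -0.0288]
both 0.5337 4.98 0.1304 2268 0.0026
R 524 [-0.228  -0.227  -0.2047 -0.1852 -0.1844] b [-0.0526  0.0527]
L 557 [0.0228 0.0234 0.0439 0.0653 0.066 ] b [-0.0525  0.0521]
flange [-0.1338 -0.132  -0.0285 -0.0278]
R 475 [-0.2284 -0.2272 -0.2052 -0.1843 -0.1838] b [-0.0513  0.0524]
L 483 [0.0211 0.0219 0.0422 0.064  0.0646] b [-0.0517  0.0527]
flange [-0.1336 -0.132  -0.0293 -0.0286]
```

Run:
```python
from mill import *
P=np.vstack([z['X'].reshape(-1,3),z['X2'].reshape(-1,3)])
th=np.radians(4.95);ex,ey=fr(th);o=np.array([.5335,0])
for lab,ac in (('L',.044),('R',-.2063)):
    b=(P[:,:2]-o)@ex;a=(P[:,:2]-o)@ey-ac;h=P[:,2]-.1305
    s=b*np.cos(np.pi/6)-h*.5; n=b*.5+h*np.cos(np.pi/6)
    for x0 in (-32,32):
        m=(abs(s-x0/1000)<.010)&(abs(a)<.022)&(abs(n)<.02)
        bins=np.arange(-.022,.0221,.004); print(lab,x0,[round(float(np.median(n[m&(a>=q)&(a<q+.004)]))*1000,1) for q in bins[:-1]])
    m=(abs(abs(s)-.045)<.017)&(abs(abs(a)-.018)<.003)&(abs(n)<.006); A=np.c_[s[m],a[m],np.ones(m.sum())]; print('plane',np.linalg.lstsq(A,n[m],rcond=None)[0].round(4))
    # extent in s (end edges)
    m=(abs(n)<.003)&(abs(a)<.018)&(abs(s)>.02)&(abs(s)<.08); print('s ext',np.percentile(s[m],[1,99]).round(4))
b=z['b']
im=np.hstack([cv2.resize(b[240:300,355:400],None,fx=8,fy=8,interpolation=cv2.INTER_CUBIC),cv2.resize(b[250:310,430:475],None,fx=8,fy=8,interpolation=cv2.INTER_CUBIC)]); save('crop',im)
```

```text
L -32 [0.4, 0.4, 6.6, 8.1, 3.4, 0.4, 0.6, 0.8, 0.7, 1.1, 0.4]
L 32 [1.3, 0.9, 1.1, 0.4, 0.8, 1.1, 6.7, 8.6, 5.5, 0.3, -0.3]
plane [0.0027 0.0004 0.0004]
s ext [-0.0607  0.0627]
R -32 [0.2, 0.6, 0.3, 0.5, 0.6, 0.8, 6.7, 8.1, 5.1, -0.2, -4.3]
R 32 [0.4, 1.6, 8.3, 8.2, 5.2, 0.7, -0.5, 0.6, 0.8, 0.2, -3.1]
plane [ 0.0032 -0.0215  0.    ]
s ext [-0.0611  0.0621]
```

View pics/crop.png

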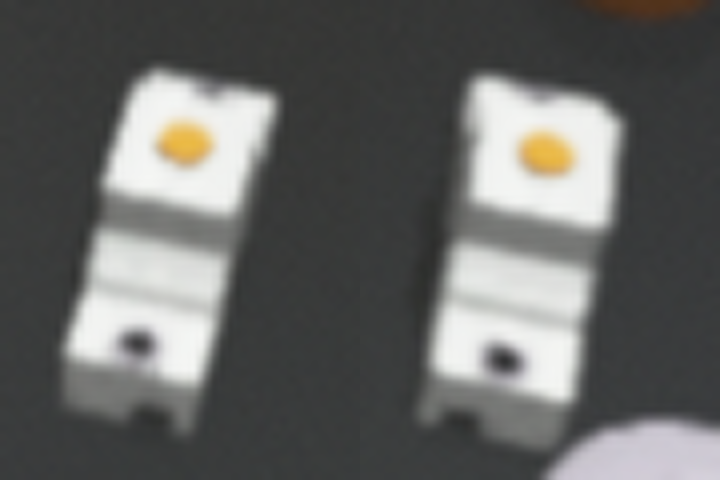

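Seat L's far key is toward +y and seat R's is toward -y. In the crop, the left cap (B, y≈0.24) has its far-end groove toward +y and the right cap (A, y≈0.42) has its toward -y. So B goes on the left seat and A on the right seat. I'm moving to B first.

Emit:
{"fn": "step_arm", "kwargs": {"increments": [[[1.2,4.1,0.5],[0,0,-1.6]],[[1.2,4.1,0.5],[0,0,-1.6]],[[1.2,4.1,0.5],[0,0,-1.6]],[[1.2,4.1,0.5],[0,0,-1.6]],[[1.2,4.1,0.5],[0,0,-1.6]],[[1.2,4.1,0],[0,0,-1.6]],[[1.2,4.1,0],[0,0,-1.6]],[[1.2,4.1,0],[0,0,-1.6]],[[1.2,4.1,0],[0,0,-1.6]],[[1.2,4.1,0],[0,0,-1.6]]], "fingers": 1, "grip_force": 30}}

```text
clock: 1.1
tool_pos: [0.3714, -0.1606, 0.2637]
eef_rot: [0.998, 0.067, -0.0, -0.0]
contact_force: [1.1, -0.4, -0.4]
opening: 0.999
finger_force: 0.0
```

Emit:
{"fn": "step_arm", "kwargs": {"increments": [[[1.2,4.1,0],[0,0,-1.6]],[[1.2,4.1,0],[0,0,-1.6]],[[1.2,4.1,0],[0,0,-1.6]],[[1.2,4.1,0],[0,0,-1.6]],[[1.2,4.1,0],[0,0,-1.6]],[[1.2,4.1,0],[0,0,-1.6]],[[1.2,4.1,0],[0,0,-1.6]],[[1.2,4.1,-1],[0,0,-1.6]],[[1.2,4.1,-1],[0,0,-1.6]],[[1,3,-1],[0,0,-1.6]]]}}

```text
clock: 2.1
tool_pos: [0.4893, 0.2402, 0.2331]
eef_rot: [0.997, -0.071, -0.0, -0.001]
contact_force: [0.0, -0.3, -0.6]
opening: 1.0
finger_force: 0.0
```

Emit:
{"fn": "step_arm", "kwargs": {"increments": [[[-0.3,0.1,-3],[0,0,-0.4]],[[0,0,-4],[0,0,0]],[[0,0,-4],[0,0,0]],[[0,0,-3],[0,0,0]],[[0,0,-2.5],[0,0,0]],[[0,0,-2],[0,0,0]],[[0,0,-1.5],[0,0,0]],[[0,0,-0.7],[0,0,0]],[[0,0,0],[0,0,0]],[[0,0,0],[0,0,0]]]}}

```text
clock: 3.1
tool_pos: [0.4868, 0.2379, 0.0273]
eef_rot: [0.997, -0.076, 0.0, -0.0]
contact_force: [0.4, -1.0, 0.9]
opening: 1.002
finger_force: 0.0
```

Emit:
{"fn": "step_arm", "kwargs": {"increments": [[[0,0,0],[0,0,0]],[[0,0,0],[0,0,0]],[[0,0,0],[0,0,0]],[[0,0,0],[0,0,0]],[[0,0,0],[0,0,0]],[[0,0,0],[0,0,0]],[[0,0,0],[0,0,0]],[[0,0,0],[0,0,0]],[[0,0,0],[0,0,0]],[[0,0,0],[0,0,0]]], "fingers": 0, "grip_force": 30}}

```text
clock: 4.1
tool_pos: [0.4867, 0.2385, 0.0269]
eef_rot: [0.997, -0.076, 0.0, -0.001]
contact_force: [0.5, 3.3, 1.6]
opening: 0.451
finger_force: 30.0
```

```bash
cat > tgt.py <<'E'
from h import *
from scipy.spatial.transform import Rotation as Ro
def frame(yaw=4.95):
    ps=np.radians(yaw); ey=np.array([-np.sin(ps),np.cos(ps),0]); n=np.array([.5*np.cos(ps),.5*np.sin(ps),np.cos(np.pi/6)])
    return np.cross(ey,n),ey,n
SEAT={'L':(.534,.044),'R':(.534,-.2063)}
def origin(k,H=.130):
    o,a=SEAT[k]; ex,ey,n=frame(); return np.array([o,0,H])+a*ey
def go(k,s,a,nn):
    ex,ey,n=frame(); st=r.get_state(); p=np.array(st['tool_pos']); q=Ro.from_quat(st['eef_rot'])
    T=origin(k)+s*ex+a*ey+nn*n; Rt=Ro.from_matrix(np.c_[ex,-ey,-n])
    print('delta cm',((T-p)*100).round(2),'turn deg',np.degrees((Rt*q.inv()).as_rotvec()).round(2),'target',T.round(4))
def where(k):
    ex,ey,n=frame(); st=r.get_state(); d=np.array(st['tool_pos'])-origin(k); F=np.array(st['contact_force'])
    Rm=Ro.from_quat(st['eef_rot']).as_matrix()
    print(st['clock'],'s,a,n mm',(1000*np.array([d@ex,d@ey,d@n])).round(2),'F',np.round([F@ex,F@ey,F@n],1),'M',np.round(st['moment'],2),'err deg',np.degrees((Ro.from_matrix(np.c_[ex,-ey,-n])*Ro.from_quat(st['eef_rot']).inv()).as_rotvec()).round(2),'op',round(st['opening'],3))
E
python3 -c "
from tgt import *
go('L',.001,0,.087); print(np.array(frame()).round(4))"
```

```text
delta cm [  8.77 -19.08  17.79] turn deg [ 0.91 30.1  13.32] target [0.5744 0.0477 0.2048]
[[ 0.8628  0.0747 -0.5   ]
 [-0.0863  0.9963  0.    ]
 [ 0.4981  0.0431  0.866 ]]
```

Emit:
{"fn": "step_arm", "kwargs": {"increments": [[[0,0,2],[0,0,0]],[[0,0,4],[0,0,0]],[[0,0,4],[0,0,0]],[[0,0,4],[0,0,0]],[[0,0,3],[0,0,0]],[[0.6,-1.2,0.8],[0.06,2,0.9]],[[0.6,-1.2,0],[0.06,2,0.9]],[[0.6,-1.2,0],[0.06,2,0.9]],[[0.6,-1.2,0],[0.06,2,0.9]],[[0.6,-1.2,0],[0.06,2,0.9]]]}}

```text
clock: 5.1
tool_pos: [0.515, 0.1751, 0.2037]
eef_rot: [0.995, -0.037, -0.09, 0.006]
contact_force: [0.7, 0.4, -3.9]
opening: 0.453
finger_force: 30.0
```

Emit:
{"fn": "step_arm", "kwargs": {"increments": [[[0.6,-1.3,0],[0.06,2,0.9]],[[0.6,-1.3,0],[0.06,2,0.9]],[[0.6,-1.3,0],[0.06,2,0.9]],[[0.6,-1.3,0],[0.06,2,0.9]],[[0.6,-1.3,0],[0.06,2,0.9]],[[0.6,-1.3,0],[0.06,2,0.9]],[[0.6,-1.3,0],[0.06,2,0.9]],[[0.6,-1.3,0],[0.06,2,0.9]],[[0.6,-1.3,0],[0.06,2,0.9]],[[0.4,-1.3,0],[0.06,2,0.9]]]}}

```text
clock: 6.1
tool_pos: [0.5734, 0.0456, 0.2034]
eef_rot: [0.964, 0.043, -0.26, 0.013]
contact_force: [0.1, -0.1, -4.9]
opening: 0.45
finger_force: 30.0
```

Run:
```python
from tgt import *
where('L'); go('L',.001,0,.067)
a,d,c=snap('wrist'); X=pts(d,c); np.savez('w1.npz',a=a,X=X); save('w1',a)
```

```text
6.1 s,a,n mm [ 0.67 -1.94 85.18] F [ 2.5 -0.1 -4.2] M [ 0.17 -0.86 -0.03] err deg [ 0.17 -0.22 -0.15] op 0.45
delta cm [-0.89  0.12 -1.59] turn deg [ 0.17 -0.22 -0.15] target [0.5644 0.0468 0.1875]
```

View pics/w1.png

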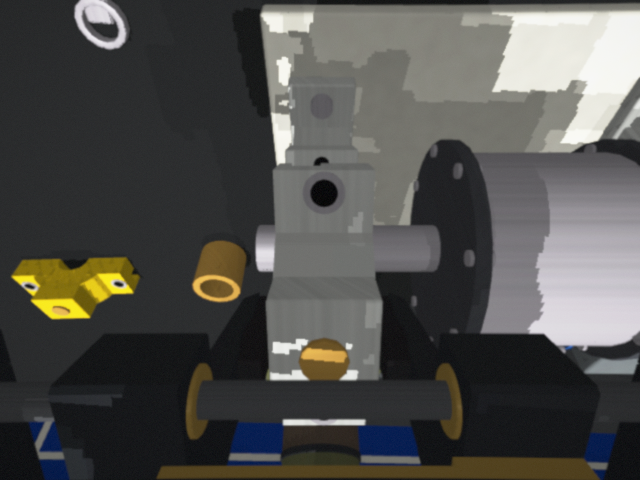

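Wrist view: the held cap is at about (325,210), above the left seat, whose far end shows at (322,105). The shaft runs along row 250. I'll measure the relative offsets.

```bash
cat > rel.py <<'E'
from tgt import *
def rel(X,k,nc):
    ex,ey,n=frame(); D=(X-origin(k)).reshape(-1,3); s,a,h=(D@ex*1000,D@ey*1000,D@n*1000)
    cl=(abs(s)<70)&(abs(a)<60)
    # cap face tops: foot top at nc+24, crown nc+40
    def ext(v,m): return np.percentile(v[m],[1.5,98.5]).round(1) if m.sum()>20 else None
    m=cl&(abs(h-nc-24)<4)&(s>38)&(s<58); print('cap foot a',ext(a,m),'n',np.median(h[m]).round(1),m.sum(), 's end',np.percentile(s[cl&(abs(h-nc-24)<4)&(s>30)],99).round(1) if m.sum() else None)
    m=cl&(abs(h)<4)&(s>30)&(s<70)&(abs(a)<32); print('seat a',ext(a,m),'s max',np.percentile(s[m],99).round(1) if m.sum() else None,'n',np.median(h[m]).round(1),m.sum())
    m=(np.hypot(s,h)<25)&(h>5)&(abs(a)>24)&(abs(a)<60)
    if m.sum()>50:
        from scipy.optimize import least_squares
        q=least_squares(lambda p:np.hypot(s[m]-p[0]-p[2]*a[m],h[m]-p[1]-p[3]*a[m])-15,[0,0,0,0],loss='soft_l1').x; print('shaft s,n off',q[:2].round(2),'slopes deg',np.degrees(q[2:]).round(2),m.sum())
E
python3 -c "
from rel import *
rel(np.load('w1.npz')['X'],'L',58.3)"
```

```text
cap foot a [-21.2  17.5] n 82.4 4809 s end 62.9
seat a [-21.4  20.4] s max 64.2 n 1.2 1102
shaft s,n off [2.22 0.87] slopes deg [0.1  0.13] 2679
```

```bash
python3 -c "
from tgt import *
go('L',.002,-.0005,.040)"
```

```text
delta cm [-2.23  0.28 -3.88] turn deg [ 0.36 -0.26 -0.03] target [0.5519 0.0452 0.1636]
```

Emit:
{"fn": "step_arm", "kwargs": {"increments": [[[0,0.2,-0.2],[0.2,-0.2,0]],[[-0.1,0.08,-0.3],[0.1,0,0]],[[-0.25,0,-0.4],[0,0,0]],[[-0.3,0,-0.5],[0,0,0]],[[-0.35,0,-0.55],[0,0,0]],[[-0.35,0,-0.55],[0,0,0]],[[-0.35,0,-0.55],[0,0,0]],[[-0.3,0,-0.5],[0,0,0]],[[-0.23,0,-0.33],[0,0,0]],[[0,0,0],[0,0,0]]]}}

```text
clock: 7.15
tool_pos: [0.5514, 0.0505, 0.1655]
eef_rot: [0.965, 0.044, -0.257, 0.009]
contact_force: [-0.3, -0.0, -3.9]
opening: 0.453
finger_force: 30.0
```

Run:
```python
from rel import *
where('L'); go('L',.002,-.0005,.028)
a,d,c=snap('wrist'); rel(pts(d,c),'L',12)
```

```text
7.15 s,a,n mm [ 1.05  4.76 41.61] F [ 1.7  0.  -3.6] M [ 0.1  -0.88  0.03] err deg [-0.26  0.19 -0.19] op 0.453
delta cm [-0.55 -0.58 -1.23] turn deg [-0.26  0.19 -0.19] target [0.5459 0.0447 0.1532]
cap foot a [-14.3  24.6] n 39.0 4165 s end 63.4
seat a [-22.4  20.2] s max 64.3 n 0.9 899
shaft s,n off [2.17 0.88] slopes deg [0.04 0.22] 4052
```

Run:
```python
from rel import *
where('L')
for i in range(3): 
    a,d,c=snap('wrist'); where('L')
rel(pts(d,c),'L',12)
```

```text
7.2 s,a,n mm [ 1.29  4.76 42.09] F [ 1.8  0.1 -3.8] M [ 0.08 -0.88  0.06] err deg [-0.27  0.24 -0.19] op 0.449
7.25 s,a,n mm [ 1.49  4.78 42.42] F [ 2.4 -0.2 -2.9] M [ 0.12 -0.9  -0.02] err deg [-0.27  0.28 -0.18] op 0.453
7.3 s,a,n mm [ 1.56  4.75 42.56] F [ 2.1 -0.3 -3. ] M [ 0.06 -0.9   0.02] err deg [-0.27  0.3  -0.18] op 0.452
7.35 s,a,n mm [ 1.59  4.77 42.63] F [ 1.6  0.1 -3.3] M [ 0.11 -0.85  0.08] err deg [-0.27  0.31 -0.18] op 0.449
cap foot a [-14.5  24.6] n 39.6 1834 s end 64.0
seat a [-22.3  20.3] s max 64.3 n 0.8 792
shaft s,n off [2.18 0.87] slopes deg [0.02 0.17] 4005
```

Emit:
{"fn": "step_arm", "kwargs": {"increments": [[[0.02,-0.2,0],[-0.1,0.1,-0.1]],[[0.03,-0.2,0],[-0.1,0.1,-0.1]],[[0.03,-0.2,0],[-0.1,0.1,0]],[[-0.08,0,-0.15],[0,0,0]],[[-0.08,0,-0.15],[0,0,0]],[[-0.09,0,-0.14],[0,0,0]],[[0,0,0],[0,0,0]],[[0,0,0],[0,0,0]],[[0,0,0],[0,0,0]],[[0,0,0],[0,0,0]]]}}

```text
clock: 8.35
tool_pos: [0.5504, 0.0446, 0.1616]
eef_rot: [0.965, 0.042, -0.259, 0.011]
contact_force: [-0.5, 0.5, -3.7]
opening: 0.45
finger_force: 30.0
```

Run:
```python
from rel import *
where('L')
a,d,c=snap('wrist'); rel(pts(d,c),'L',9);where('L')
```

```text
8.35 s,a,n mm [ 1.68 -1.   37.45] F [ 1.4  0.5 -3.5] M [ 0.13 -0.87  0.05] err deg [ 0.03 -0.03  0.01] op 0.45
cap foot a [-20.3  18.5] n 34.8 4824 s end 64.0
seat a [-21.3  20.2] s max 64.3 n 0.6 424
shaft s,n off [2.2  0.85] slopes deg [0.09 0.15] 4163
8.4 s,a,n mm [ 1.68 -1.02 37.47] F [ 2.4  0.1 -3.9] M [ 0.13 -0.89 -0.02] err deg [ 0.03 -0.03  0.01] op 0.449
```

Emit:
{"fn": "step_arm", "kwargs": {"increments": [[[-0.06,0,-0.1],[0,0,0]],[[-0.06,-0.01,-0.1],[0,0,0]],[[-0.05,-0.01,-0.1],[0,0,0]],[[-0.06,0,-0.1],[0,0,0]],[[-0.06,-0.01,-0.1],[0,0,0]],[[-0.05,0,-0.1],[0,0,0]],[[-0.06,-0.01,-0.1],[0,0,0]],[[-0.05,0,-0.1],[0,0,0]],[[0,0,0],[0,0,0]],[[0,0,0],[0,0,0]]]}}

```text
clock: 9.4
tool_pos: [0.5458, 0.0441, 0.1535]
eef_rot: [0.965, 0.042, -0.259, 0.011]
contact_force: [-0.1, 0.2, -3.8]
opening: 0.455
finger_force: 30.0
```

Run:
```python
from rel import *
where('L')
```

```text
9.4 s,a,n mm [ 1.75 -1.04 28.18] F [ 1.8  0.2 -3.4] M [ 0.07 -0.88 -0.03] err deg [ 0.03 -0.04  0.01] op 0.455
```

The cap is well below the 8 mm-proud level with no resistance, so this is the right seat. Pressing home gently.

Emit:
{"fn": "step_arm", "kwargs": {"increments": [[[-0.02,0,-0.04],[0,0,0]],[[-0.03,0,-0.04],[0,0,0]],[[-0.02,0,-0.04],[0,0,0]],[[-0.02,0,-0.04],[0,0,0]],[[0,0,0],[0,0,0]],[[0,0,0],[0,0,0]],[[0,0,0],[0,0,0]],[[0,0,0],[0,0,0]],[[0,0,0],[0,0,0]],[[0,0,0],[0,0,0]]]}}

```text
clock: 10.4
tool_pos: [0.5458, 0.0442, 0.1533]
eef_rot: [0.965, 0.041, -0.258, 0.011]
contact_force: [2.3, 0.1, 6.1]
opening: 0.455
finger_force: 30.0
```

Run:
```python
from rel import *
where('L')
```

```text
10.4 s,a,n mm [ 1.84 -1.03 27.91] F [-1.  -0.1  6.4] M [ 0.01 -0.23  0.08] err deg [0.02 0.08 0.02] op 0.455
```

Emit:
{"fn": "step_arm", "kwargs": {"increments": [[[0,0,0],[0,0,0]],[[0,0,0],[0,0,0]],[[0,0,0],[0,0,0]],[[0,0,0],[0,0,0]],[[0.25,0.02,0.43],[0,0,0]],[[0.5,0.04,0.87],[0,0,0]],[[1,0.08,1.73],[0,0,0]],[[1.5,0.12,2.6],[0,0,0]],[[1.5,0.12,2.6],[0,0,0]],[[0.5,0.05,0.9],[0,0,0]]], "fingers": 0.7}}

```text
clock: 11.4
tool_pos: [0.6001, 0.0488, 0.2464]
eef_rot: [0.966, 0.041, -0.256, 0.011]
contact_force: [0.1, 0.2, 0.1]
opening: 0.703
finger_force: 0.0
```

Run:
```python
from rel import *
where('L')
a,d,c=snap('wrist'); save('w2',a); rel(pts(d,c),'L',0.9)
where('L')
```

```text
11.4 s,a,n mm [  2.49  -1.08 135.85] F [0.1 0.2 0.2] M [ 0.08 -0.46 -0.01] err deg [-0.02  0.33  0.03] op 0.703
cap foot a [-20.2  18.5] n 25.3 1774 s end 64.1
seat a [-19.6  21.5] s max 64.3 n 0.3 71
shaft s,n off [2.27 0.82] slopes deg [0.14 0.11] 2477
11.45 s,a,n mm [  2.67  -1.05 136.17] F [-0.1  0.3  0.9] M [ 0.11 -0.51 -0.  ] err deg [-0.03  0.38  0.04] op 0.7
```

View pics/w2.png

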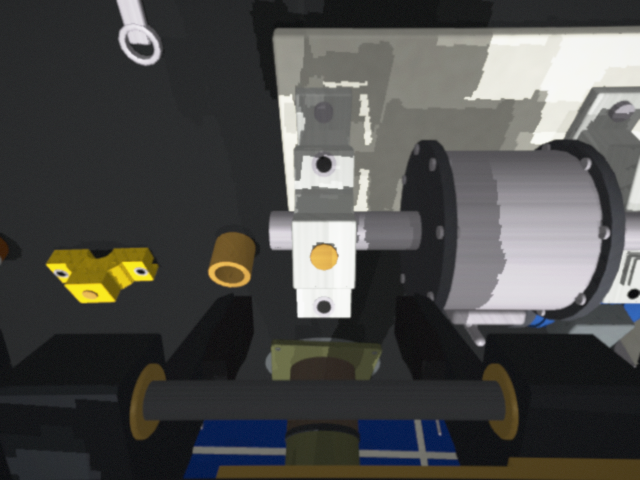

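The cap is home on the left seat at about (323,260): its foot top reads n = 25.3 mm, where riding on the keys would give about 33. Next is cap A.

```bash
cat > pick.py <<'E'
from tgt import *
def pk(p,yaw):
    st=r.get_state(); u=np.radians(yaw); x=np.array([np.cos(u),np.sin(u),0]); y=np.array([np.sin(u),-np.cos(u),0])
    Rt=Ro.from_matrix(np.c_[x,y,[0,0,-1]])
    print('d',((np.array(p)-st['tool_pos'])*100).round(2),'turn',np.degrees((Rt*Ro.from_quat(st['eef_rot']).inv()).as_rotvec()).round(2))
E
python3 -c "
from pick import *
pk([.498,.4212,.1],-9.1)"
```

```text
d [-10.24  37.23 -14.66] turn [ -1.08 -29.67 -13.7 ]
```

Emit:
{"fn": "step_arm", "kwargs": {"increments": [[[-0.57,1.8,0],[-0.06,-1.65,-0.76]],[[-0.57,2.1,0],[-0.06,-1.65,-0.76]],[[-0.57,2.1,0],[-0.06,-1.65,-0.76]],[[-0.57,2.1,0],[-0.06,-1.65,-0.76]],[[-0.57,2.1,0],[-0.06,-1.65,-0.76]],[[-0.57,2.1,0],[-0.06,-1.65,-0.76]],[[-0.57,2.1,0],[-0.06,-1.65,-0.76]],[[-0.57,2.1,0],[-0.06,-1.65,-0.76]],[[-0.57,2.1,0],[-0.06,-1.65,-0.76]],[[-0.57,2.1,0],[-0.06,-1.65,-0.76]]], "fingers": 1}}

```text
clock: 12.45
tool_pos: [0.54, 0.2562, 0.2434]
eef_rot: [0.993, -0.026, -0.118, 0.005]
contact_force: [0.2, -0.4, 0.1]
opening: 1.003
finger_force: 0.0
```

Emit:
{"fn": "step_arm", "kwargs": {"increments": [[[-0.57,2.1,-1.8],[-0.06,-1.65,-0.76]],[[-0.57,2.1,-1.8],[-0.06,-1.65,-0.76]],[[-0.57,2.1,-1.8],[-0.06,-1.65,-0.76]],[[-0.57,2.1,-1.8],[-0.06,-1.65,-0.76]],[[-0.57,2.1,-1.8],[-0.06,-1.65,-0.76]],[[-0.57,2.1,-1.8],[-0.06,-1.65,-0.76]],[[-0.57,2.1,-1.8],[-0.06,-1.65,-0.76]],[[-0.57,2.1,-1.8],[-0.06,-1.65,-0.76]],[[0,0,0],[0,0,0]],[[0,0,0],[0,0,0]]]}}

```text
clock: 13.45
tool_pos: [0.4948, 0.4229, 0.0994]
eef_rot: [0.997, -0.079, -0.004, 0.001]
contact_force: [0.2, -0.2, 0.7]
opening: 1.0
finger_force: 0.0
```

```bash
python3 -c "
from pick import *
pk([.498,.4212,.027],-9.1)"
```

```text
d [ 0.32 -0.17 -7.24] turn [ 0.04 -0.43 -0.09]
```

Emit:
{"fn": "step_arm", "kwargs": {"increments": [[[0.16,-0.09,0],[0,-0.4,-0.1]],[[0.16,-0.08,-1],[0,0,0]],[[0,0,-2],[0,0,0]],[[0,0,-2],[0,0,0]],[[0,0,-1.2],[0,0,0]],[[0,0,-0.7],[0,0,0]],[[0,0,-0.34],[0,0,0]],[[0,0,0],[0,0,0]],[[0,0,0],[0,0,0]],[[0,0,0],[0,0,0]]]}}

```text
clock: 14.45
tool_pos: [0.4985, 0.4221, 0.0276]
eef_rot: [0.997, -0.08, 0.0, -0.001]
contact_force: [-0.3, -0.0, -0.5]
opening: 1.0
finger_force: 0.0
```

Emit:
{"fn": "step_arm", "kwargs": {"increments": [[[0,0,0],[0,0,0]],[[0,0,0],[0,0,0]],[[0,0,0],[0,0,0]],[[0,0,0],[0,0,0]],[[0,0,0],[0,0,0]],[[0,0,0],[0,0,0]],[[0,0,0],[0,0,0]],[[0,0,0],[0,0,0]],[[0,0,0],[0,0,0]],[[0,0,0],[0,0,0]]], "fingers": 0, "grip_force": 30}}

```text
clock: 15.45
tool_pos: [0.498, 0.4218, 0.0268]
eef_rot: [0.997, -0.08, 0.0, -0.0]
contact_force: [0.6, -0.5, -0.5]
opening: 0.447
finger_force: 30.0
```

```bash
python3 -c "
from pick import *
where('L'); go('R',.002,-.001,.088)"
```

```text
15.45 s,a,n mm [ 52.09 379.31 -89.08] F [ 0.7 -0.6 -0.1] M [ 0.07 -0.04  0.03] err deg [ 1.08 30.06 13.81] op 0.447
delta cm [  9.94 -62.44  17.84] turn deg [ 1.08 30.06 13.81] target [ 0.5974 -0.2026  0.2052]
```

Emit:
{"fn": "step_arm", "kwargs": {"increments": [[[0,0,2],[0,0,0]],[[0,0,4],[0,0,0]],[[0,0,4],[0,0,0]],[[0,0,4],[0,0,0]],[[0,0,4],[0,0,0]],[[0.66,-3,4],[0.07,2,0.92]],[[0.66,-3,3],[0.07,2,0.92]],[[0.66,-3,3],[0.07,2,0.92]],[[0.66,-3,2],[0.07,2,0.92]],[[0.66,-3,0],[0.07,2,0.92]]]}}

```text
clock: 16.45
tool_pos: [0.5323, 0.2711, 0.3292]
eef_rot: [0.996, -0.039, -0.085, 0.002]
contact_force: [0.4, -0.3, -4.8]
opening: 0.451
finger_force: 30.0
```

Emit:
{"fn": "step_arm", "kwargs": {"increments": [[[0.66,-4,0],[0.07,2,0.92]],[[0.66,-4,0],[0.07,2,0.92]],[[0.66,-4,0],[0.07,2,0.92]],[[0.66,-4,0],[0.07,2,0.92]],[[0.66,-4,0],[0.07,2,0.92]],[[0.66,-4,0],[0.07,2,0.92]],[[0.66,-4,0],[0.07,2,0.92]],[[0.66,-4,0],[0.07,2,0.92]],[[0.66,-4,0],[0.07,2,0.92]],[[0.66,-4,0],[0.07,2,0.92]]]}}

```text
clock: 17.45
tool_pos: [0.5969, -0.1296, 0.3257]
eef_rot: [0.965, 0.042, -0.259, 0.011]
contact_force: [0.6, -0.1, -4.1]
opening: 0.446
finger_force: 30.0
```

Emit:
{"fn": "step_arm", "kwargs": {"increments": [[[0,-3,0],[0,0,0]],[[0,-2.4,0],[0,0,0]],[[0,-1.5,0],[0,0,0]],[[0,-0.5,0],[0,0,0]],[[0,0,-1],[0,0,0]],[[0,0,-2],[0,0,0]],[[0,0,-2],[0,0,0]],[[0,0,-1],[0,0,0]],[[0,0,0],[0,0,0]],[[0,0,0],[0,0,0]]]}}

```text
clock: 18.45
tool_pos: [0.5974, -0.2012, 0.2669]
eef_rot: [0.965, 0.042, -0.258, 0.011]
contact_force: [-0.2, 0.6, -3.6]
opening: 0.447
finger_force: 30.0
```

```bash
python3 -c "
from rel import *
where('R'); a,d,c=snap('wrist'); save('w3',a); X=pts(d,c)
go('R',.002,-.001,.088)"
```

```text
18.45 s,a,n mm [-28.83   0.37 141.44] F [ 1.7  0.6 -3.2] M [ 0.02 -0.9   0.01] err deg [ 0.    0.09 -0.06] op 0.447
delta cm [-0.01 -0.1  -6.22] turn deg [ 0.03  0.15 -0.04] target [ 0.5974 -0.2026  0.2052]
```

Emit:
{"fn": "step_arm", "kwargs": {"increments": [[[0,-0.1,-1],[0,0.1,0]],[[0,0,-1.5],[0,0,0]],[[0,0,-1.5],[0,0,0]],[[0,0,-1.2],[0,0,0]],[[0,0,-0.7],[0,0,0]],[[0,0,-0.3],[0,0,0]],[[0,0,0],[0,0,0]],[[0,0,0],[0,0,0]],[[0,0,0],[0,0,0]],[[0,0,0],[0,0,0]]]}}

```text
clock: 19.5
tool_pos: [0.5972, -0.2031, 0.205]
eef_rot: [0.965, 0.042, -0.258, 0.012]
contact_force: [-0.7, 0.3, -3.5]
opening: 0.454
finger_force: 30.0
```

```bash
python3 -c "
from rel import *
where('R'); a,d,c=snap('wrist'); save('w4',a); rel(pts(d,c),'R',61)
go('R',.002,-.001,.045)"
```

```text
19.5 s,a,n mm [ 1.88 -1.49 87.7 ] F [ 1.1  0.4 -3.4] M [ 0.11 -0.93 -0.03] err deg [0.04 0.02 0.  ] op 0.454
cap foot a [-20.4  18.3] n 85.2 4867 s end 64.4
seat a [-21.1  20.8] s max 63.6 n 0.7 845
shaft s,n off [1.64 0.49] slopes deg [0.12 0.13] 3899
delta cm [-2.11 -0.14 -3.69] turn deg [ 0.03  0.   -0.  ] target [ 0.576  -0.2044  0.168 ]
```

View pics/w4.png

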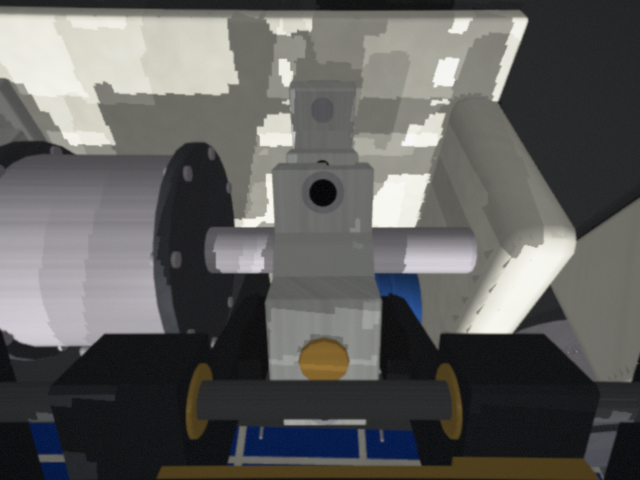

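Wrist view: the held cap is at about (322,210), above the right seat, whose far end is at (322,105). It is clear of the drum on the left and the guard on the right.

Emit:
{"fn": "step_arm", "kwargs": {"increments": [[[-0.2,0,-0.3],[0,0,0]],[[-0.3,0,-0.5],[0,0,0]],[[-0.4,-0.03,-0.7],[0,0,0]],[[-0.4,-0.03,-0.7],[0,0,0]],[[-0.4,-0.03,-0.7],[0,0,0]],[[-0.3,-0.02,-0.46],[0,0,0]],[[-0.2,-0.02,-0.3],[0,0,0]],[[0,0,0],[0,0,0]],[[0,0,0],[0,0,0]],[[0,0,0],[0,0,0]]]}}

```text
clock: 20.55
tool_pos: [0.5754, -0.2043, 0.1682]
eef_rot: [0.965, 0.042, -0.258, 0.011]
contact_force: [-1.0, -0.4, -4.6]
opening: 0.455
finger_force: 30.0
```

```bash
python3 -c "
from rel import *
where('R'); a,d,c=snap('wrist'); rel(pts(d,c),'R',17.5);where('R')"
```

```text
20.55 s,a,n mm [ 1.34 -0.81 44.86] F [ 1.4 -0.3 -4.5] M [ 0.14 -0.93  0.03] err deg [ 0.03  0.01 -0.01] op 0.455
cap foot a [-19.7  19. ] n 42.4 4826 s end 63.9
seat a [-20.8  20.4] s max 63.7 n 0.4 441
shaft s,n off [1.57 0.49] slopes deg [0.13 0.14] 5992
20.6 s,a,n mm [ 1.35 -0.82 44.82] F [ 2.2 -0.6 -3.2] M [ 0.13 -0.89 -0.02] err deg [ 0.03  0.01 -0.01] op 0.449
```

Emit:
{"fn": "step_arm", "kwargs": {"increments": [[[-0.09,-0.01,-0.16],[0,0,0]],[[-0.1,-0.01,-0.16],[0,0,0]],[[-0.1,0,-0.16],[0,0,0]],[[-0.1,-0.01,-0.16],[0,0,0]],[[-0.1,-0.01,-0.16],[0,0,0]],[[-0.09,-0.01,-0.16],[0,0,0]],[[-0.1,0,-0.16],[0,0,0]],[[-0.09,-0.01,-0.16],[0,0,0]],[[-0.07,0,-0.12],[0,0,0]],[[0,0,0],[0,0,0]]]}}

```text
clock: 21.6
tool_pos: [0.5664, -0.2049, 0.1537]
eef_rot: [0.965, 0.042, -0.259, 0.011]
contact_force: [0.2, 0.2, -3.5]
opening: 0.452
finger_force: 30.0
```

```bash
python3 -c "
from rel import *
where('R')"
```

```text
21.6 s,a,n mm [ 0.76 -0.63 27.85] F [ 2.   0.2 -2.9] M [ 0.11 -0.88  0.03] err deg [ 0.02 -0.06  0.  ] op 0.452
```

Emit:
{"fn": "step_arm", "kwargs": {"increments": [[[-0.02,0,-0.04],[0,0,0]],[[-0.03,0,-0.04],[0,0,0]],[[-0.02,0,-0.04],[0,0,0]],[[-0.02,0,-0.04],[0,0,0]],[[0,0,0],[0,0,0]],[[0,0,0],[0,0,0]],[[0,0,0],[0,0,0]],[[0,0,0],[0,0,0]],[[0,0,0],[0,0,0]],[[0,0,0],[0,0,0]]]}}

```text
clock: 22.6
tool_pos: [0.5664, -0.2049, 0.1533]
eef_rot: [0.965, 0.042, -0.258, 0.012]
contact_force: [2.6, 0.2, 5.2]
opening: 0.452
finger_force: 30.0
```

```bash
python3 -c "
from rel import *
where('R')"
```

```text
22.6 s,a,n mm [ 0.96 -0.65 27.44] F [-0.4 -0.1  5.8] M [ 0.18 -0.25 -0.07] err deg [0.04 0.06 0.  ] op 0.452
```

The cap made contact at n = 27.4 mm, against 27.3 expected for home. Releasing and backing off.

Emit:
{"fn": "step_arm", "kwargs": {"increments": [[[0,0,0],[0,0,0]],[[0,0,0],[0,0,0]],[[0,0,0],[0,0,0]],[[0,0,0],[0,0,0]],[[0.25,0.02,0.43],[0,0,0]],[[0.5,0.04,0.87],[0,0,0]],[[1,0.08,1.73],[0,0,0]],[[1.5,0.12,2.6],[0,0,0]],[[1.5,0.12,2.6],[0,0,0]],[[0.5,0.05,0.9],[0,0,0]]], "fingers": 0.7}}

```text
clock: 23.6
tool_pos: [0.6208, -0.2003, 0.2469]
eef_rot: [0.966, 0.042, -0.256, 0.012]
contact_force: [0.5, -0.3, 0.7]
opening: 0.705
finger_force: 0.0
```

Run:
```python
from rel import *
where('R')
a,d,c=snap('wrist'); rel(pts(d,c),'R',0.5)
t,d,c=snap('top'); X=pts(d,c); print('R'); rel(X,'R',.5); print('L'); rel(X,'L',.9)
b,d,c=snap('scene'); X=pts(d,c); print('scene R'); rel(X,'R',.5); print('L'); rel(X,'L',.9)
save('end',cv2.resize(b[160:330,110:340],None,fx=3,fy=3))
where('R')
```

```text
23.6 s,a,n mm [  1.51  -0.77 135.84] F [ 0.  -0.4  0.8] M [ 0.06 -0.49  0.  ] err deg [ 0.07  0.33 -0.04] op 0.705
cap foot a [-19.4  19.3] n 25.0 1736 s end 63.3
seat a [-22.   20.6] s max 63.7 n -0.3 74
shaft s,n off [1.67 0.48] slopes deg [0.11 0.15] 3422
R
cap foot a [-19.1  19.2] n 25.6 75 s end 64.8
seat a [17.9 22.3] s max 63.0 n 0.3 37
shaft s,n off [0.92 0.86] slopes deg [-0.11 -0.42] 293
L
cap foot a [-18.9  19.6] n 25.8 52 s end 63.4
seat a None s max 61.4 n 0.8 20
shaft s,n off [1.17 0.67] slopes deg [0.09 0.06] 313
scene R
cap foot a [-19.9  19.3] n 24.4 157 s end 62.2
seat a [-19.1  22.8] s max 62.2 n -0.7 42
shaft s,n off [-0.84 -0.17] slopes deg [ 0.54 -0.02] 257
L
cap foot a [-21.3  17.1] n 24.5 156 s end 62.3
seat a [-21.5  20.9] s max 62.9 n -0.4 36
shaft s,n off [-0.07 -0.01] slopes deg [0.   0.31] 247
23.75 s,a,n mm [  1.11  -0.77 132.57] F [0.3 0.3 0.3] M [ 0.06 -0.47 -0.03] err deg [ 0.04  0.08 -0.02] op 0.701
```

View pics/end.png

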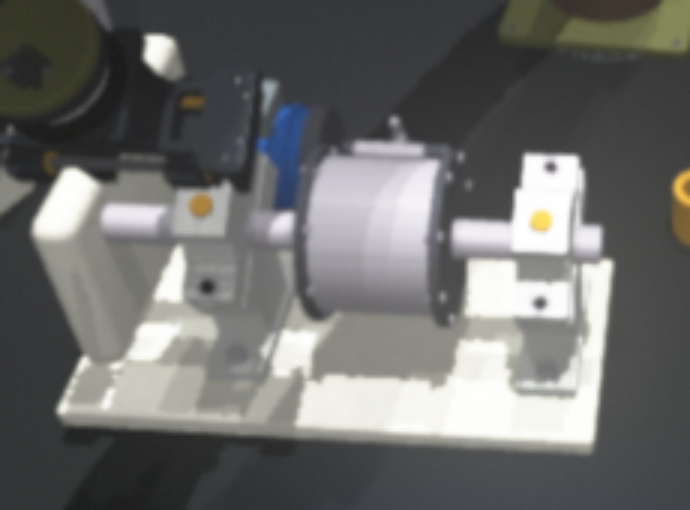

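Both caps sit flush on their seats, with foot tops at about 24 to 26 mm, and the gripper is clear. Handing in.

```bash
python3 -c "
from plant import r
print(r.finish_job())"
```

```text
the job is handed in; nothing more can be done
None
```

Both caps are back on their own lower halves, seated fully home by contact and camera checks, released and handed in at about 24 s; the hand-in returned no verdict.

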